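# Set the travel stop of an inspection slide

## Task

The carriage of the inspection slide stands where the module is wanted for inspection, so set its left-hand travel stop there: loosen the thumb screw of the left shaft collar (on the robot's left, +y, of the carriage) before moving the collar, slide the collar along its rod until it just touches the carriage's bearing sleeve, and tighten the screw fully again. Do not push the carriage off its spot, and leave the right-hand collar and the things on the bench alone.

Things in the scene. Friction and masses are not known exactly. Their poses are not given: they have to be found in the camera images.
- slide: the inspection slide, standing on the bench by its weight (10 kg): steel base plate 150 x 520 x 12 mm, two steel rods of 16 mm along its y axis, 39 mm up, at x = -45 mm (front rod, nearer the robot) and x = +45 mm, in shaft supports 56 mm tall at y = +-235 mm. Origin: centre of the plate's underside, on the bench; y points to the robot's left (slide turned up to 0.3 rad), z up
- left_stop_knob (a point): centre of the knurled head of the left collar's thumb screw: round head 25 mm across and 19 mm tall (half of it above and half below this point), upright axis, 79.5 mm above the bench; below it a 9 mm shank of 13 mm length stands on the collar. Axes as the slide's. The screw has a right-hand thread: counter-clockwise from above loosens
- left_stop_mid (a point): centre of the left shaft collar, on the axis of the front rod: dark steel ring 36 mm across, 16 mm wide along the rod (8 mm either side of this point), 39 mm above the bench. A flat milled along the rod keeps its screw upright: it can only slide along the slide's y. Loose, it drags with 4 N, 8 N if slid at 60 mm/s; tight, it holds some 25 N: do not force it
- left_stop_face (a point): centre of the left collar's end face that looks at the carriage (8 mm from left_stop_mid towards -y of the slide); axes as the slide's
- carriage_left_end (a point): centre of the end face of the carriage's left bearing sleeve on the front rod (steel tube 28 mm across, standing 28 mm out of the carriage block), which the left collar is to touch; it faces +y of the slide; axes as the slide's
- carriage_top (a point): a point on top of the carriage block over the front rod, mid-way along the carriage. The block is 130 mm across the rods and 70 mm along them, its top 55 mm above the bench; on it, behind the front rod, sit a black nest plate and an aluminium module with brass connectors, up to 83 mm high. The carriage weighs about 1 kg and has only some 4 N of drag: a harder push shifts it
- right_stop_mid (a point): centre of the right-hand collar on the front rod, the twin of the left one on the other side of the carriage; its screw is tight. To be left alone
- left_stop (a joint): where the left collar stands along the rod (m, grows towards +y of the slide): it reads 0 where left_stop_mid is at y = 165 mm of the slide
- left_stop_screw (a joint): turn of the left thumb screw (rad): 0 fully tight, grows counter-clockwise (loosening). It starts within 0.05 of tight. The tip bites on the rod below about 0.55, harder the nearer to 0; from 0.6 on the collar is free. A captive screw: it stops at 2.6. Turning it takes about 0.1 N m loose and up to 0.35 N m tight
- carriage (a joint): where the carriage stands along the rods (m, grows towards +y of the slide): 0 with its centre at the slide's centre; its left sleeve ends 63 mm from the carriage's centre
- right_stop (a joint): where the right collar stands along the rod (m, grows towards +y of the slide); it must not change
- right_stop_screw (a joint): turn of the right collar's screw (rad), 0 fully tight; it must not change
- driver_grip (a point): handle of a screwdriver 160 mm long lying beyond the slide; leave it alone
- spare_collar: a spare shaft collar 36 mm across without a screw, lying flat on the bench in front of the slide; leave it alone
- wash_bottle: a white plastic bottle 48 mm across and 110 mm tall with a black cap, beyond the slide; origin at its foot; leave it alone
- parts_tray: a blue parts tray 75 x 110 x 22 mm with connectors in it, in front of the slide; origin under its centre; leave it alone

How it is judged (in metres and radians):
On the way, in this order (a step that is already met when the one before it is completed fails the run):
1. the left thumb screw is turned loose while its collar still stands where it stood (value of joint left_stop_screw above 0.4 rad and distance of left_stop_mid from where it was at the start of the episode below 0.004 m), for 0.1 s.
2. the left collar is slid up to the carriage's sleeve (y of left_stop_face in the frame of carriage_left_end below 0.002 m), for 0.2 s.
At the end, for the whole second after the job is handed in: the left collar's face is within 2 mm of the carriage's left sleeve, its screw is tight again (within 0.2 rad of fully tight), the carriage stands within 5 mm of where it was, the right collar has not moved (2 mm) and its screw is tight, all at rest (y of left_stop_face in the frame of carriage_left_end below 0.002 m and value of joint left_stop_screw below 0.2 rad and distance of carriage_top from where it was at the start of the episode below 0.005 m and distance of right_stop_mid from where it was at the start of the episode below 0.002 m and value of joint right_stop_screw below 0.1 rad and linear speed of each of left_stop, carriage below 0.005 m/s); the robot touches nothing.
It fails at once if the carriage is pushed more than 5 mm off its spot (distance of carriage_top from where it was at the start of the episode above 0.005 m).
It fails at once if the right-hand collar or its screw is moved (distance of right_stop_mid from where it was at the start of the episode above 0.003 m or value of joint right_stop_screw above 0.15 rad).
It fails at once if the screwdriver, spare collar, bottle or tray is disturbed (distance of any of driver_grip, spare_collar, wash_bottle, parts_tray from where it was at the start of the episode above 0.02 m).
It also fails if it takes over 48 s, if anything falls off the work surface, if the arm or the gripper's body presses on something with over 40 N, if the wrist force passes 120 N, or if a joint passes its speed limit or range.

## Robot

A 6-joint arm with a two-finger parallel gripper is mounted at the origin on the work surface. World frame = base frame: x ahead of the robot, y to its left, z up, the work surface at z = 0. Lengths are in mm, angles in rad, forces in N, time in s.
With the tool pointing down it reaches from about 350 to 875 mm from the base axis. Payload 4.2 kg.
Tool frame: the origin (TCP) lies on the centre line of the jaws, within the pads' length; the fingertips stand 25 mm ahead of it and the grasp point (between the pads) lies 6 mm ahead of it; z points along the fingers, y is the direction in which the jaws open and shut (so a half turn about z gives the same grasp; the last joint's range is limited). The gripper opens to 85 mm and grips with 20 to 120 N. Pads are 22 mm wide; open, the fingers measure 114 mm over their backs; the gripper's body (76 mm by 85 mm) begins 54 mm behind the grasp point. The pads swing forward as they close: fully open they stand 13 mm farther back than shut.
Start: joints at [1.563, 0.385, 0.008, 0, -1.194, -0.259], TCP at [164.747, 602.875, 256.312] pointing down, gripper open.
Joint ranges: [-3.14, 3.14], [-1.21, 2.06], [-1.07, 1.41], [-3.16, 2.05], [-2.99, -0.16], [-3.1, 3.1]. Speed limits (rad/s): [2.79, 2.79, 3.14, 3.14, 3.14, 3.14].

## Interface

Orientations are given as a unit quaternion [x, y, z, w].
In Python, from bench import arm gives the robot as it stands.
- The arm moves only by the tool drive_tool, never from a script. Its argument "plan" is a list of rows, each a list of 2 entries, a list of its own where there are three numbers: the shift along the tool's x, y, z in m, then the turn about the tool's z in degrees. A call has 1 to 12 rows; each row shifts and turns the commanded pose from where the row before left it, along the tool's axes as they then stand; what a row does not reach is not made up. A row lasts 1/8 s, in which the tool goes at most 62.5 mm and 10.7 degrees, less where a joint would pass 70% of its speed; a pose out of reach is approached as far as the arm can. A call with a gripper value outside its range is refused whole. "fingers" is the closure, from -1 (fully open) to 1 (shut), so that 0 is half open, set as the call begins (left out, the last holds). The fingers move at their own pace and stop on an object; the grip force is fixed at half the most. Time passes only in rows, so rows that do not move let the fingers close. It gives the time, the measured TCP pose, the force and the opening at its end, in the units of the state.
- arm.read_state(): the state, without advancing time (a new reading comes with each control period).
- arm.get_image(name): name is "scene" or "top" or "wrist"; returns a dict with "image" (400x640x3 uint8, red, green, blue), "K" (3x3 intrinsics, pixels), "dist" ([k1, k2, p1, p2, k3] as OpenCV has them; the pictures are not rectified), "R" (3x3) and "t" (3): a world point X has camera coordinates R X + t. Camera axes: x right, y down, z forward; pixel columns grow to the right and rows downward; lengths in mm; the calibration is good to about 2 mm. A picture is of the moment at which its call begins. There is no depth.
- arm.job_done(): hands the job in, once; it reports no verdict.
The state is a dict: "clock": time; "joints": joint angles; "joint_vel": joint speeds; "joint_efforts": joint torques, N m; "position": TCP position; "ee_rot": TCP orientation; "contact_force": force on the tool from outside, world axes, zero at the start; "wrist_torque": the same for the moment, N m; "gripper_width": finger opening in mm.
Only numpy, scipy, OpenCV 4.12 (cv2) and the standard library are available. Lean on these libraries where they do the work, as an engineer would, in place of code of your own. Each camera call takes 0.05 s, during which the arm holds its last target.

## Working session

There is one attempt and no reset: what is moved stays moved. The work goes in short steps, Python scripts to look and compute and a tool call to move; the robot and the scene stay as the last step left them, time stands still between calls to the robot, and variables do not carry over. Pictures are saved under pics/ and viewed, and the job is handed in when it is done.

Besides the shell and the picture viewer there is one more tool, called as name([rows], argument=value, ...), one row to a line, values as JSON. drive_tool: Moves the arm, as the interface text tells. Its arguments: {"type":"object","properties":{"plan":{"type":"array"},"fingers":{"type":"number"}},"required":["plan"]}

```bash
ls; mkdir -p pics; python3 - <<'E'
from bench import arm
import cv2,pickle
s=arm.read_state(); print(s)
for n in ["scene","top","wrist"]:
    d=arm.get_image(n); pickle.dump(d,open(f"pics/{n}0.pkl","wb")); cv2.imwrite(f"pics/{n}0.png",d["image"][:,:,::-1])
    print(n,d["K"],d["dist"],d["R"],d["t"])
E
```

```text
pics
{'clock': 0.0, 'joints': array([ 1.56263150e+00,  3.85600467e-01,  6.62368341e-03, -5.11603770e-04,
       -1.19399800e+00, -2.58589696e-01]), 'joint_vel': array([ 0.00105365, -0.00281091, -0.00063145, -0.00077325,  0.00018065,
        0.00011631]), 'joint_efforts': array([ 1.10355199e-03, -3.92286944e+01,  1.88399577e+01,  4.18607980e+00,
       -4.56464215e-03, -6.10223818e-07]), 'position': array([164.59409851, 602.39022682, 255.19230664]), 'ee_rot': array([ 9.91105260e-01, -1.33075622e-01, -9.98636608e-05,  1.11039484e-03]), 'contact_force': array([ 0.49359185, -0.20175216,  0.10616703]), 'wrist_torque': array([-0.00301484,  0.01391001,  0.03420925]), 'gripper_width': 85.14741618124694}
scene [[407.74410261   0.         321.67521446]
 [  0.         407.74410261 197.82582766]
 [  0.           0.           1.        ]] [0.0261464 0.        0.        0.        0.       ] [[-0.3598313   0.93286896 -0.0166414 ]
 [ 0.71263187  0.26328028 -0.65026096]
 [-0.60222691 -0.24584344 -0.75952864]] [ 199.01887864 -381.50793966 1147.77970588]
top [[360.99950007   0.         325.9650985 ]
 [  0.         360.99950007 197.31207466]
 [  0.           0.           1.        ]] [0.02172491 0.         0.         0.         0.        ] [[-0.01227634 -0.99942053 -0.03174746]
 [-0.99733616  0.01452143 -0.07148224]
 [ 0.07190184  0.03078535 -0.9969365 ]] [ 20.64055584 575.81648326 686.54308648]
wrist [[279.58155416   0.         323.04160934]
 [  0.         279.58155416 195.32167202]
 [  0.           0.           1.        ]] [-0.03524945  0.          0.          0.          0.        ] [[-0.26270208 -0.96487549  0.00170553]
 [-0.92532428  0.25243378  0.28293491]
 [-0.27342749  0.07274942 -0.9591376 ]] [622.35454085 -36.9781827  379.18822451]
```

View pics/scene0.png

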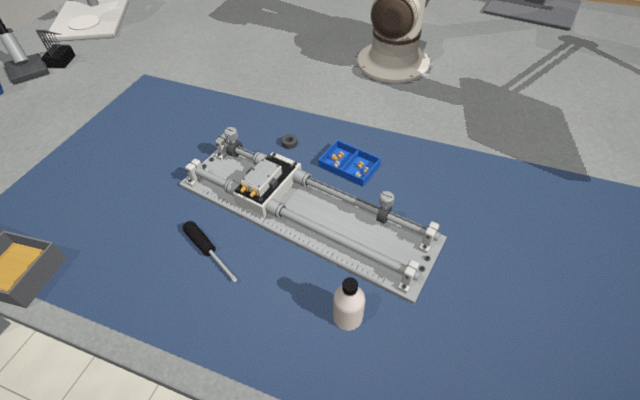

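View pics/top0.png

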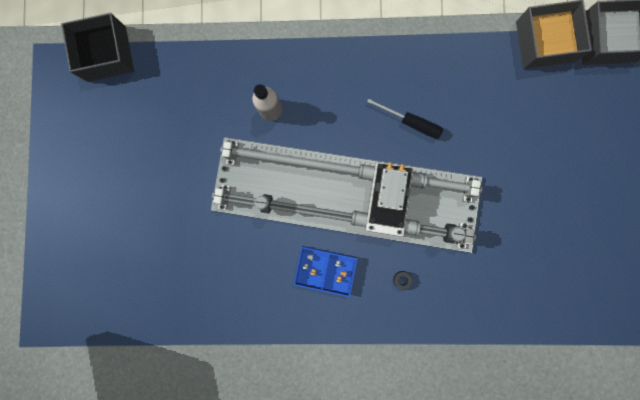

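View pics/wrist0.png

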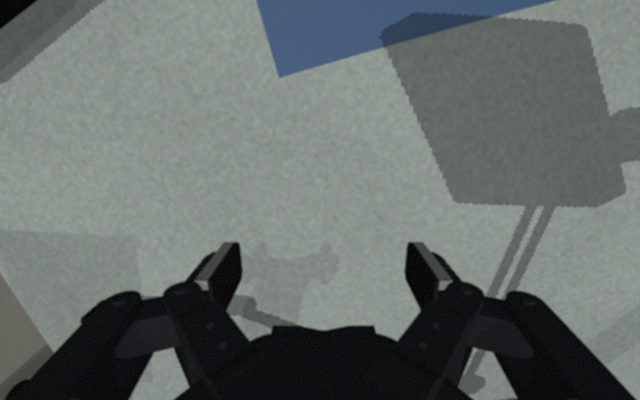

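```bash
cat > h.py <<'E'
import numpy as np, cv2, pickle
def crop(img,x0,y0,x1,y1,s,out,grid=10):
    c=cv2.resize(img[y0:y1,x0:x1,::-1],None,fx=s,fy=s,interpolation=cv2.INTER_CUBIC)
    for x in range((x0//grid+1)*grid,x1,grid):
        cv2.line(c,((x-x0)*s,0),((x-x0)*s,6),(0,0,255),1)
        cv2.putText(c,str(x),((x-x0)*s-10,16),0,.35,(0,255,255),1)
    for y in range((y0//grid+1)*grid,y1,grid):
        cv2.line(c,(0,(y-y0)*s),(6,(y-y0)*s),(0,0,255),1)
        cv2.putText(c,str(y),(8,(y-y0)*s+4),0,.35,(0,255,255),1)
    cv2.imwrite(out,c)
def ray(d,u,v):
    n=cv2.undistortPoints(np.array([[[u,v]]],float),d["K"],d["dist"])[0,0]
    R=d["R"];o=-R.T@d["t"]; return o,R.T@np.array([n[0],n[1],1.])
def at_z(d,u,v,z):
    o,r=ray(d,u,v); return o+r*(z-o[2])/r[2]
def proj(d,X):
    return cv2.projectPoints(np.array(X,float).reshape(-1,1,3),cv2.Rodrigues(d["R"])[0],d["t"],d["K"],d["dist"])[0][:,0]
E
python3 - <<'E'
from h import *
t=pickle.load(open('pics/top0.pkl','rb'));s=pickle.load(open('pics/scene0.pkl','rb'))
crop(t['image'],205,130,345,230,5,'pics/tc1.png')
crop(t['image'],345,140,495,260,5,'pics/tc2.png')
crop(s['image'],290,160,450,300,5,'pics/sc1.png')
E
```

```text
(no output)
```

View pics/tc1.png

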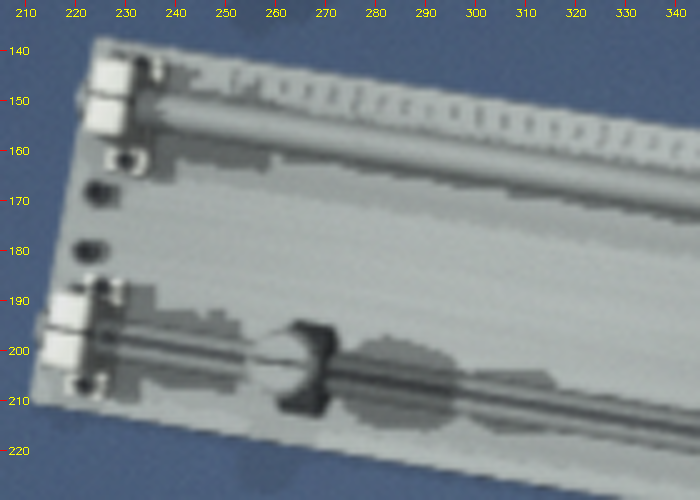

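View pics/tc2.png

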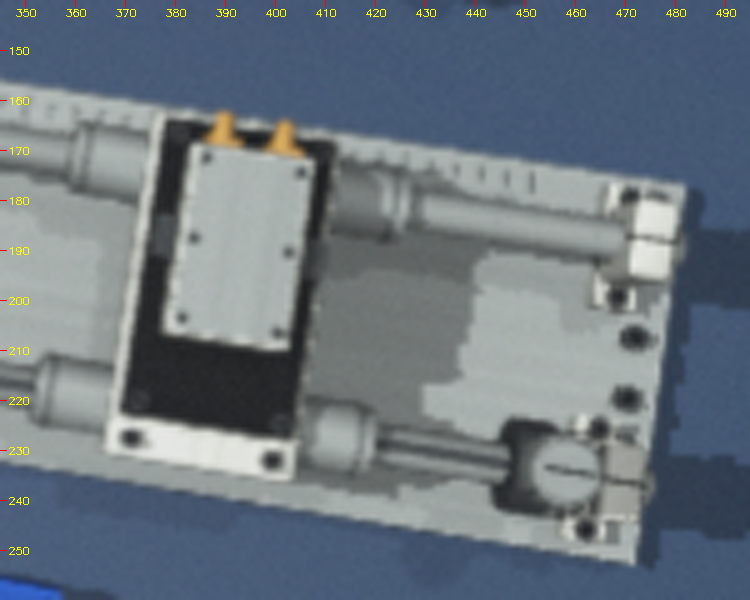

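View pics/sc1.png

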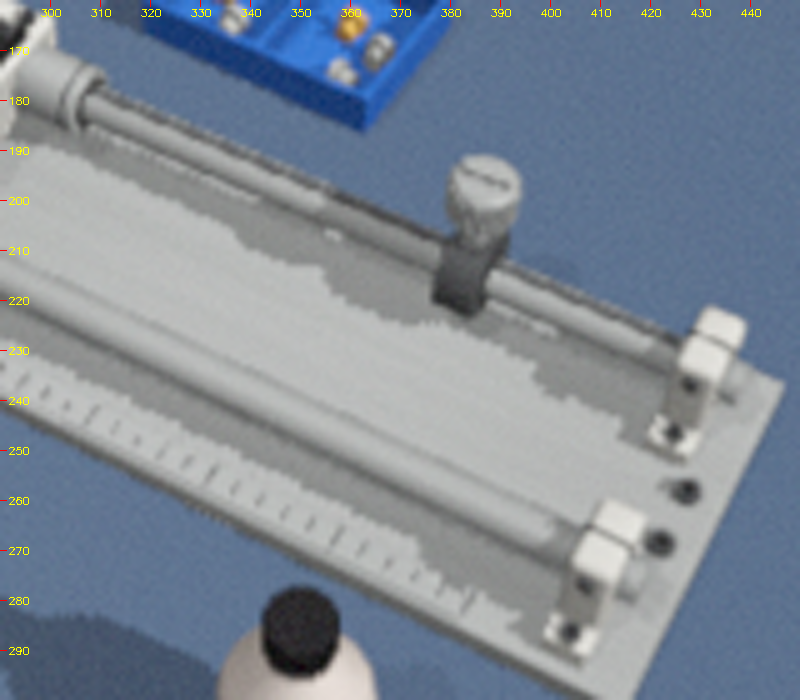

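```bash
cat > m.py <<'E'
from h import *
from scipy.optimize import least_squares
t=pickle.load(open('pics/top0.pkl','rb'));s=pickle.load(open('pics/scene0.pkl','rb'))
C=[(225,137.5,75,260),(211.5,210,-75,260),(485.5,177,75,-260),(472,253,-75,-260)]
P=np.array([at_z(t,u,v,12)[:2] for u,v,_,_ in C]);Q=np.array([c[2:] for c in C],float)
def R2(a):return np.array([[np.cos(a),-np.sin(a)],[np.sin(a),np.cos(a)]])
f=lambda p:((Q@R2(p[2]).T+p[:2])-P).ravel()
r=least_squares(f,[550,0,0],x_scale=[1,1,.01]);print(r.x,r.fun.round(1))
p=r.x
def toS(X):return R2(p[2]).T@(np.array(X)[:2]-p[:2])
def toW(x,y,z):return np.r_[R2(p[2])@[x,y]+p[:2],z]
E
python3 - <<'E'
from m import *
print('knob',at_z(t,262,202,89),toS(at_z(t,262,202,89)))
print('knob scene',at_z(s,484.5-100,186.5,89), toS(at_z(s,384.5+0,186.5,89)))
print('sleeve end',toS(at_z(t,352,218.5,45)))
print('scene plate corner',toS(at_z(s,447,236,12)))
print(toW(-45,0,0))
for n,d in(('top',t),('scene',s)):
  for q in [(-45,243,56),(-45,-243,56),(-45,0,55),(-65,0,55),(-75,260,12),(75,260,12),(-45,165,39)]: print(n,q,proj(d,toW(*q)).round(1))
E
```

```text
[ 5.83079798e+02 -2.72972121e+01 -1.74397125e-01] [ 1.2 -0.2 -0.3 -0.2 -0.2  3.2 -0.7 -2.8]
knob [564.43425589 124.67762253  89.        ] [-44.73254192 146.43430707]
knob scene [544.88317427 117.77537683  89.        ] [-62.78942025 136.24436433]
sleeve end [-47.11206834 -17.45743285]
scene plate corner [-76.5505793  263.17649817]
[538.76238811 -19.48906234   0.        ]
top (-45, 243, 56) [[215.2 195. ]]
top (-45, -243, 56) [[475.4 237.4]]
top (-45, 0, 55) [[343.1 215.8]]
top (-65, 0, 55) [[341.4 226.5]]
top (-75, 260, 12) [[211.6 210.1]]
top (75, 260, 12) [[225.1 136.9]]
top (-45, 165, 39) [[257.9 202.1]]
scene (-45, 243, 56) [[434.8 229.3]]
scene (-45, -243, 56) [[217.4 135.7]]
scene (-45, 0, 55) [[314.4 177.9]]
scene (-65, 0, 55) [[319.8 171.4]]
scene (-75, 260, 12) [[445.  235.9]]
scene (75, 260, 12) [[412.7 301.4]]
scene (-45, 165, 39) [[391.9 217.2]]
```

```bash
python3 - <<'E'
from m import *
print('knob scene',at_z(s,387,195.6,89), toS(at_z(s,387,195.6,89)))
# top knob left edge 254.5 right ~268? 
for d,nm in((t,'top'),(s,'scene')):
  for y in (144,147,150):
    c=toW(-45,y,89); print(nm,y,proj(d,c),proj(d,[toW(-45,y+12.5,89),toW(-45,y-12.5,89),toW(-57.5,y,89),toW(-32.5,y,89)]).round(1).tolist())
for d,nm in((t,'top'),(s,'scene')):
  for y in (-20,-17,-14):
    print(nm,y,proj(d,[toW(-45,y,39),toW(-59,y,39),toW(-31,y,39),toW(-45,y,53)]).round(1).tolist())
E
```

```text
[ 5.83079798e+02 -2.72972121e+01 -1.74397125e-01] [ 1.2 -0.2 -0.3 -0.2 -0.2  3.2 -0.7 -2.8]
knob scene [564.02260134 127.51444462  89.        ] [-45.63018181 149.15667032]
top 144 [[263.31617495 202.36633347]] [[256.4, 201.2], [270.2, 203.5], [262.1, 209.3], [264.5, 195.4]]
top 147 [[261.66206684 202.09761458]] [[254.8, 201.0], [268.6, 203.2], [260.4, 209.0], [262.9, 195.2]]
top 150 [[260.00844472 201.82898879]] [[253.1, 200.7], [266.9, 202.9], [258.8, 208.8], [261.2, 194.9]]
scene 144 [[384.14190293 194.70827095]] [[390.7, 197.5], [377.6, 192.0], [387.2, 190.1], [381.0, 199.4]]
scene 147 [[385.7124728  195.36418847]] [[392.3, 198.1], [379.2, 192.6], [388.8, 190.7], [382.6, 200.1]]
scene 150 [[387.28780876 196.02206987]] [[393.9, 198.8], [380.8, 193.3], [390.3, 191.4], [384.2, 200.8]]
top -20 [[353.4, 217.7], [352.2, 225.0], [354.5, 210.4], [353.7, 217.5]]
top -17 [[351.8, 217.4], [350.7, 224.7], [353.0, 210.1], [352.1, 217.3]]
top -14 [[350.2, 217.1], [349.1, 224.4], [351.4, 209.9], [350.5, 217.0]]
scene -20 [[306.1, 179.7], [309.9, 175.3], [302.2, 184.3], [305.8, 174.8]]
scene -17 [[307.4, 180.3], [311.1, 175.9], [303.5, 184.8], [307.1, 175.4]]
scene -14 [[308.6, 180.9], [312.4, 176.4], [304.8, 185.4], [308.4, 176.0]]
```

drive_tool([
  [[0.0426, 0.0295, 0], 0],
  [[0.0426, 0.0295, 0], 0],
  [[0.0426, 0.0295, 0], 0],
  [[0.0426, 0.0295, 0], 0],
  [[0.0426, 0.0295, 0], 0],
  [[0.0426, 0.0295, 0], 0],
  [[0.0426, 0.0295, 0.005], 0],
  [[0.0426, 0.0295, 0.01], 0],
  [[0.0426, 0.0295, 0.01], 0],
  [[0.0426, 0.0295, 0.01], 0],
  [[0.0426, 0.0295, 0.01], 0],
  [[0.0426, 0.0295, 0.01], 0],
], fingers=-1)

```text
clock: 1.65
position: [565.4, 125.2, 200.8]
ee_rot: [0.991, -0.133, -0.0, 0.0]
contact_force: [0.9, 0.5, 0.2]
gripper_width: 85.2
```

drive_tool([
  [[0, 0, 0], 10],
  [[0, 0, 0], 10],
  [[0, 0, 0], 10],
  [[0, 0, 0], 10],
  [[0, 0, 0], 10],
  [[0, 0, 0], 4],
  [[0, 0, 0], 0],
  [[0, 0, 0], 0],
])

```text
clock: 2.65
position: [564.4, 126.6, 201.1]
ee_rot: [0.823, -0.568, -0.0, 0.0]
contact_force: [0.3, 0.6, -0.5]
gripper_width: 85.4
```

```bash
python3 - <<'E'
from h import *
from bench import arm
s=arm.read_state(); print({k:np.round(s[k],3) for k in('clock','joints','position','ee_rot','contact_force')})
d=arm.get_image('wrist');pickle.dump(d,open('pics/w1.pkl','wb'));cv2.imwrite('pics/w1.png',d['image'][:,:,::-1])
E
```

```text
{'clock': np.float64(2.65), 'joints': array([ 0.501,  0.351, -0.189, -0.   , -1.03 , -0.138]), 'position': array([564.413, 126.593, 201.145]), 'ee_rot': array([ 0.823, -0.568, -0.   ,  0.   ]), 'contact_force': array([ 0.266,  0.624, -0.503])}
```

View pics/w1.png

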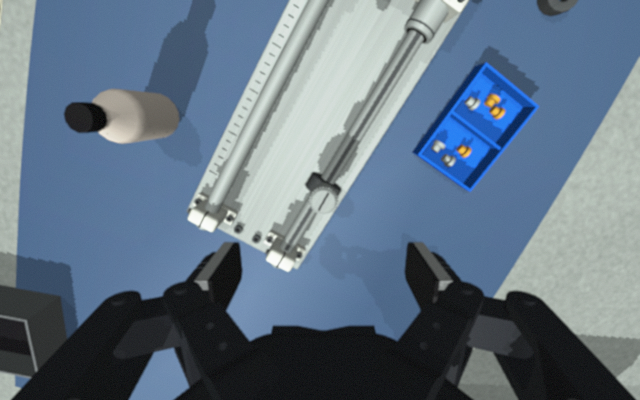

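```bash
python3 - <<'E'
from m import *
d=pickle.load(open('pics/w1.pkl','rb'))
crop(d['image'],280,160,380,240,7,'pics/w1c.png')
crop(d['image'],370,0,480,80,7,'pics/w1d.png')
for y in(145,148,151): print(proj(d,[toW(-45,y,89),toW(-57.5,y,89),toW(-32.5,y,89),toW(-45,y,79.5)]).round(1).tolist())
for y in (-20,-17,-14,-11): print(proj(d,[toW(-45,y,39),toW(-59,y,39),toW(-31,y,39),toW(-45,y,53)]).round(1).tolist())
E
```

```text
[ 5.83079798e+02 -2.72972121e+01 -1.74397125e-01] [ 1.2 -0.2 -0.3 -0.2 -0.2  3.2 -0.7 -2.8]
[[323.0, 197.7], [335.4, 204.8], [310.4, 190.5], [323.0, 194.6]]
[[321.2, 200.5], [333.6, 207.6], [308.7, 193.4], [321.3, 197.4]]
[[319.5, 203.4], [331.8, 210.4], [306.9, 196.3], [319.6, 200.1]]
[[416.7, 31.3], [429.1, 40.2], [404.0, 22.4], [421.9, 26.8]]
[[414.7, 34.5], [427.2, 43.3], [402.1, 25.5], [419.9, 30.1]]
[[412.8, 37.5], [425.3, 46.3], [400.2, 28.7], [417.9, 33.4]]
[[410.9, 40.6], [423.4, 49.4], [398.3, 31.8], [415.8, 36.6]]
```

View pics/w1c.png

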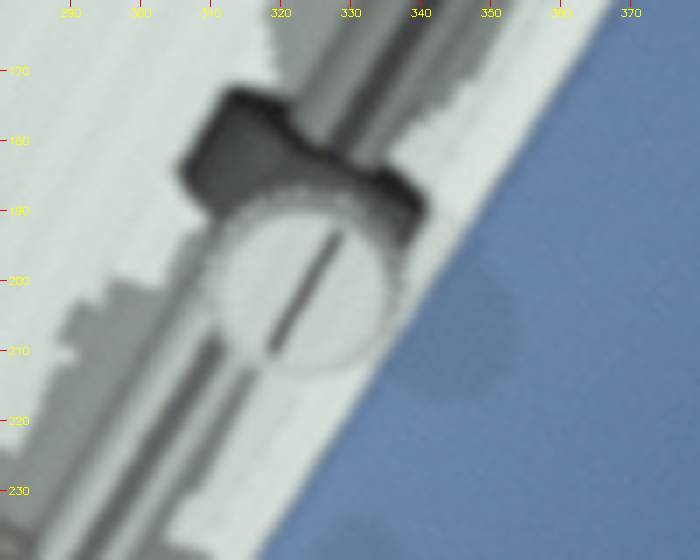

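View pics/w1d.png

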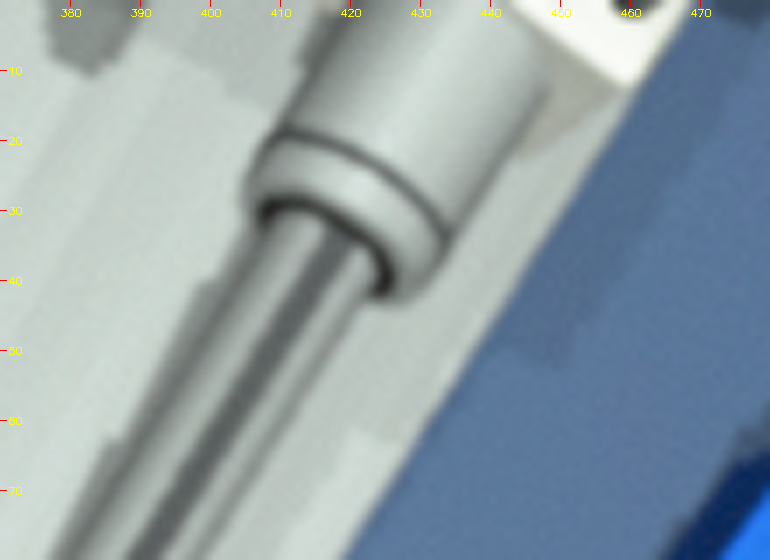

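```bash
python3 - <<'E'
from m import *
d=pickle.load(open('pics/w1.pkl','rb'))
k=at_z(d,323.7,201,89);print(k,toS(k))
e=at_z(t,262,202,89);f=at_z(s,387,195.6,89);print(e,f)
tx=np.array([.823**2-.568**2,-2*.823*.568]);ty=np.array([tx[1],-tx[0]]);print(tx,ty)
m=(k+e+f)/3; D=m[:2]-[564.4,126.6];print(m,D@tx,D@ty)
E
```

```text
[ 5.83079798e+02 -2.72972121e+01 -1.74397125e-01] [ 1.2 -0.2 -0.3 -0.2 -0.2  3.2 -0.7 -2.8]
[562.31331995 125.89364941  89.        ] [-47.03230429 147.26387542]
[564.43425589 124.67762253  89.        ] [564.02260134 127.51444462  89.        ]
[ 0.354705 -0.934928] [-0.934928 -0.354705]
[563.59005906 126.02857218  89.        ] 0.2469537641427011 0.9599247647204485
```

drive_tool([
  [[0, 0.001, 0.02], 0],
  [[0, 0, 0.03], 0],
  [[0, 0, 0.03], 0],
  [[0, 0, 0.02], 0],
  [[0, 0, 0.0155], 0],
  [[0, 0, 0], 0],
  [[0, 0, 0], 0],
])

```text
clock: 3.58
position: [564.2, 126.5, 86.6]
ee_rot: [0.823, -0.568, 0.0, -0.001]
contact_force: [-0.6, 0.3, 0.6]
gripper_width: 85.4
```

drive_tool([
  [[0, 0, 0], 0],
  [[0, 0, 0], 0],
  [[0, 0, 0], 0],
  [[0, 0, 0], 0],
], fingers=0.3)

```text
clock: 4.08
position: [563.6, 126.3, 86.0]
ee_rot: [0.823, -0.568, 0.0, -0.0]
contact_force: [0.3, 0.5, 0.8]
gripper_width: 29.9
```

```bash
python3 - <<'E'
from h import *
from bench import arm
d=arm.get_image('wrist');pickle.dump(d,open('pics/w2.pkl','wb'));crop(d['image'],200,150,440,330,3,'pics/w2.png',20)
d=arm.get_image('scene');pickle.dump(d,open('pics/s2.pkl','wb'));crop(d['image'],300,110,460,260,5,'pics/s2.png',20)
E
```

```text
(no output)
```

View pics/w2.png

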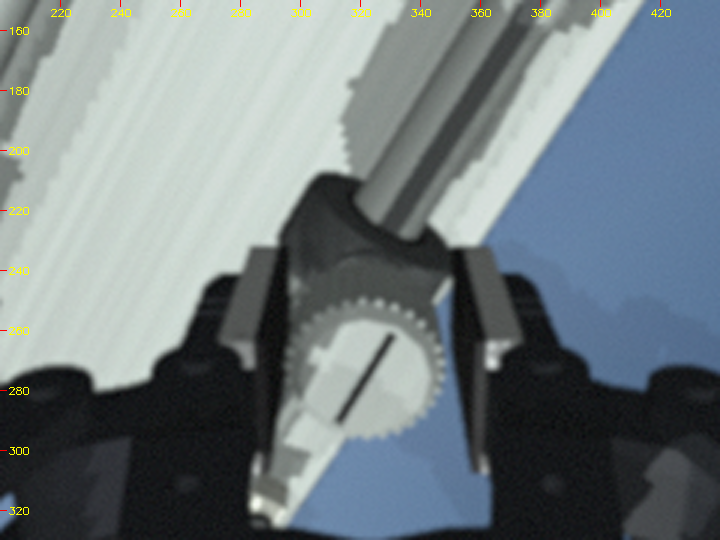

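View pics/s2.png

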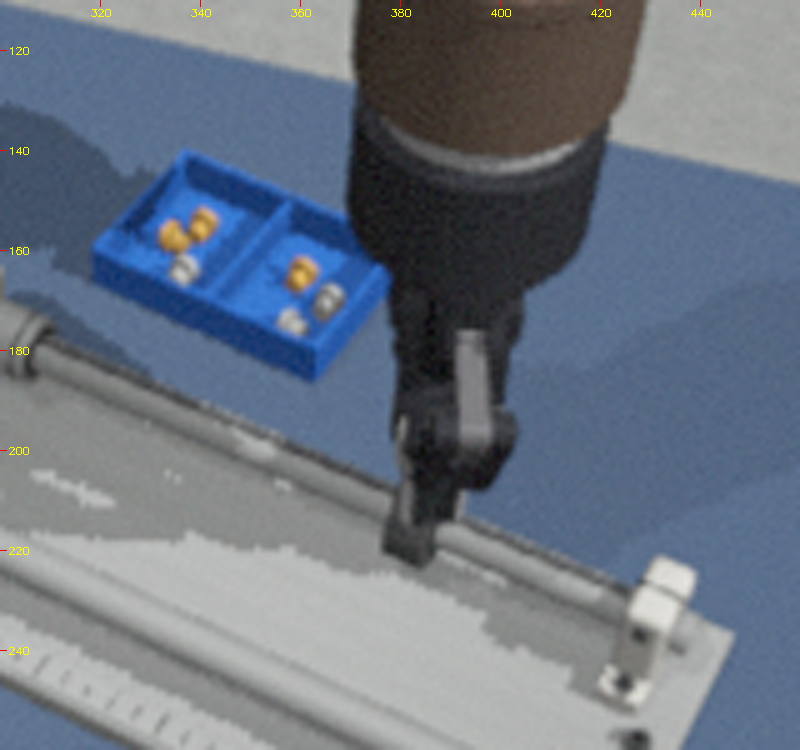

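drive_tool([
  [[0, 0, 0], 0],
  [[0, 0, 0], 0],
  [[0, 0, 0], 0],
  [[0, 0, 0], 0],
  [[0, 0, 0], 0],
], fingers=1)

```text
clock: 4.8
position: [564.2, 126.5, 86.2]
ee_rot: [0.823, -0.568, 0.0, -0.001]
contact_force: [2.2, -0.1, 1.1]
gripper_width: 23.3
```

```bash
python3 - <<'E'
from h import *
from bench import arm
s=arm.read_state(); print({k:np.round(s[k],3) for k in('clock','joints','position','ee_rot','contact_force','wrist_torque','gripper_width')})
E
```

```text
{'clock': np.float64(4.8), 'joints': array([ 0.501,  0.481, -0.319,  0.   , -0.769, -0.139]), 'position': array([564.214, 126.517,  86.191]), 'ee_rot': array([ 0.823, -0.568,  0.   , -0.001]), 'contact_force': array([ 2.196, -0.113,  1.054]), 'wrist_torque': array([ 0.145, -0.696,  0.016]), 'gripper_width': np.float64(23.335)}
```

drive_tool([
  [[0, 0, 0], -5],
  [[0, 0, 0], -5],
  [[0, 0, 0], -5],
  [[0, 0, 0], -5],
  [[0, 0, 0], 0],
])

```text
clock: 5.42
position: [564.5, 126.7, 86.0]
ee_rot: [0.909, -0.417, 0.001, -0.001]
contact_force: [4.1, 0.8, -0.9]
gripper_width: 23.1
```

```bash
python3 - <<'E'
from h import *
from bench import arm
s=arm.read_state(); print({k:np.round(s[k],3) for k in('clock','joints','position','ee_rot','contact_force','wrist_torque','gripper_width')})
d=arm.get_image('wrist');crop(d['image'],200,150,440,330,3,'pics/w3.png',20)
E
```

```text
{'clock': np.float64(5.425), 'joints': array([ 0.501,  0.481, -0.319,  0.001, -0.768,  0.209]), 'position': array([564.53 , 126.69 ,  86.048]), 'ee_rot': array([ 0.909, -0.417,  0.001, -0.001]), 'contact_force': array([ 4.057,  0.764, -0.919]), 'wrist_torque': array([ 0.274, -1.164,  0.077]), 'gripper_width': np.float64(23.119)}
```

View pics/w3.png

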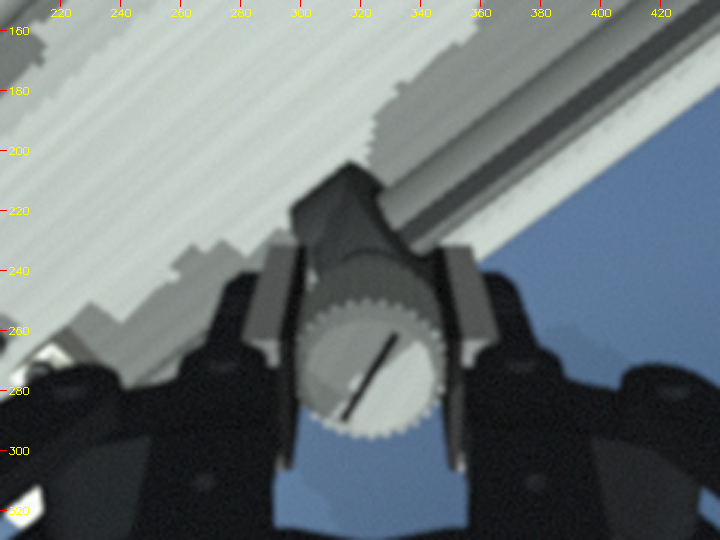

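drive_tool([
  [[0, 0, 0], -7],
  [[0, 0, 0], -7],
  [[0, 0, 0], -7],
  [[0, 0, 0], -7],
  [[0, 0, 0], -7],
  [[0, 0, 0], -6],
  [[0, 0, 0], 0],
  [[0, 0, 0], 0],
])

```text
clock: 6.48
position: [564.9, 127.2, 86.0]
ee_rot: [0.997, -0.072, 0.002, -0.001]
contact_force: [5.6, 2.1, -0.2]
gripper_width: 23.3
```

```bash
python3 - <<'E'
from h import *
from bench import arm
s=arm.read_state(); print({k:np.round(s[k],3) for k in('clock','joints','position','ee_rot','contact_force','wrist_torque','gripper_width')})
q=s['ee_rot'];print(np.degrees(2*np.arctan2(q[1],q[0])))
d=arm.get_image('wrist');pickle.dump(d,open('pics/w4.pkl','wb'));cv2.imwrite('pics/w4.png',d['image'][:,:,::-1])
E
```

```text
{'clock': np.float64(6.475), 'joints': array([ 0.501,  0.482, -0.318,  0.   , -0.767,  0.924]), 'position': array([564.905, 127.228,  86.04 ]), 'ee_rot': array([ 0.997, -0.072,  0.002, -0.001]), 'contact_force': array([ 5.565,  2.144, -0.192]), 'wrist_torque': array([ 0.643, -1.429,  0.082]), 'gripper_width': np.float64(23.315)}
-8.313646245470789
```

View pics/w4.png

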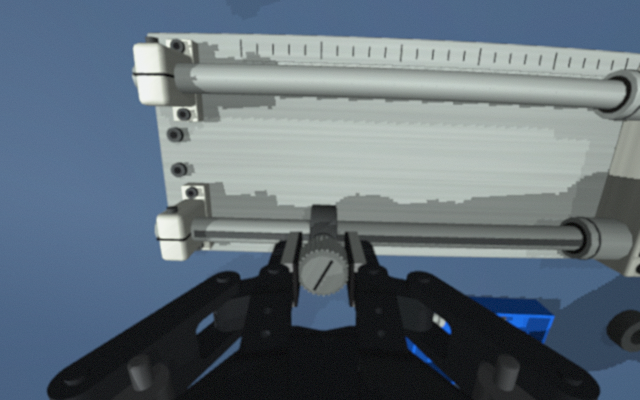

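drive_tool([
  [[0, 0.002, 0], 0],
  [[-0.0001, 0.004, 0], 0],
  [[-0.0001, 0.005, 0], 0],
  [[-0.0002, 0.005, 0], 0],
  [[-0.0001, 0.005, 0], 0],
  [[-0.0002, 0.005, 0], 0],
  [[-0.0001, 0.005, 0], 0],
  [[-0.0002, 0.005, 0], 0],
  [[-0.0001, 0.005, 0], 0],
  [[-0.0002, 0.005, 0], 0],
  [[-0.0001, 0.004, 0], 0],
  [[0, 0, 0], 0],
])

```text
clock: 8.02
position: [556.3, 78.0, 86.1]
ee_rot: [0.997, -0.073, 0.002, -0.001]
contact_force: [5.2, 4.0, -1.2]
gripper_width: 23.2
```

```bash
cat > st.py <<'E'
from m import *
from bench import arm
s=arm.read_state(); print({k:np.round(s[k],3) for k in('clock','position','contact_force','wrist_torque','gripper_width')})
q=s['ee_rot'];print(np.degrees(2*np.arctan2(q[1],q[0])),'slide',toS(s['position']), 'F slide',R2(p[2]).T@s['contact_force'][:2])
E
python3 st.py
```

```text
[ 5.83079798e+02 -2.72972121e+01 -1.74397125e-01] [ 1.2 -0.2 -0.3 -0.2 -0.2  3.2 -0.7 -2.8]
{'clock': np.float64(8.025), 'position': array([556.333,  78.02 ,  86.054]), 'contact_force': array([ 5.197,  3.973, -1.18 ]), 'wrist_torque': array([ 0.84 , -1.331,  0.112]), 'gripper_width': np.float64(23.2)}
-8.322389362213167 slide [-44.61466392  99.07883695] F slide [4.42873721 4.81419841]
```

drive_tool([
  [[0, 0.003, 0], 0],
  [[-0.0002, 0.005, 0], 0],
  [[-0.0001, 0.005, 0], 0],
  [[-0.0002, 0.005, 0], 0],
  [[-0.0001, 0.005, 0], 0],
  [[-0.0002, 0.005, 0], 0],
  [[-0.0001, 0.005, 0], 0],
  [[-0.0002, 0.005, 0], 0],
  [[-0.0001, 0.005, 0], 0],
  [[-0.0002, 0.005, 0], 0],
  [[-0.0001, 0.005, 0], 0],
  [[-0.0001, 0.005, 0], 0],
])

```text
clock: 9.52
position: [546.5, 21.4, 86.0]
ee_rot: [0.997, -0.073, 0.002, -0.001]
contact_force: [3.7, 5.6, 0.2]
gripper_width: 23.2
```

drive_tool([
  [[-0.0001, 0.005, 0], 0],
  [[-0.0002, 0.005, 0], 0],
  [[-0.0001, 0.005, 0], 0],
  [[-0.0001, 0.004, 0], 0],
  [[0, 0.003, 0], 0],
  [[0, 0, 0], 0],
])

```text
clock: 10.28
position: [542.5, -0.9, 86.0]
ee_rot: [0.997, -0.073, 0.001, -0.001]
contact_force: [3.6, 2.2, -1.6]
gripper_width: 23.3
```

```bash
python3 st.py; python3 - <<'E'
from h import *
from bench import arm
for n in('wrist','scene','top'):
    d=arm.get_image(n);pickle.dump(d,open(f'pics/{n}5.pkl','wb'));cv2.imwrite(f'pics/{n}5.png',d['image'][:,:,::-1])
    if n=='wrist': crop(d['image'],290,180,440,290,5,'pics/w5.png')
    if n=='scene': crop(d['image'],270,130,390,230,6,'pics/s5.png')
    if n=='top': crop(d['image'],300,170,420,270,6,'pics/t5.png')
E
```

```text
[ 5.83079798e+02 -2.72972121e+01 -1.74397125e-01] [ 1.2 -0.2 -0.3 -0.2 -0.2  3.2 -0.7 -2.8]
{'clock': np.float64(10.275), 'position': array([542.529,  -0.941,  86.017]), 'contact_force': array([ 3.554,  2.231, -1.623]), 'wrist_torque': array([ 0.864, -1.219,  0.135]), 'gripper_width': np.float64(23.263)}
-8.324884460759302 slide [-44.50863729  18.92072559] F slide [3.11274758 2.81350122]
```

View pics/w5.png

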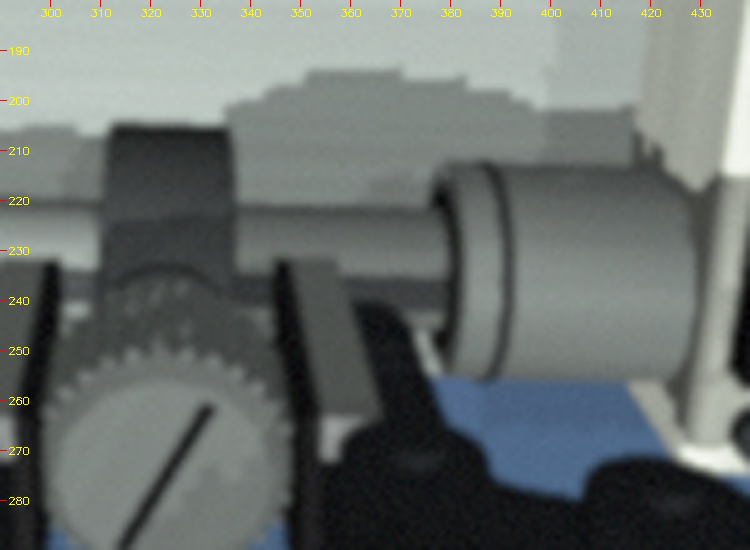

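View pics/s5.png

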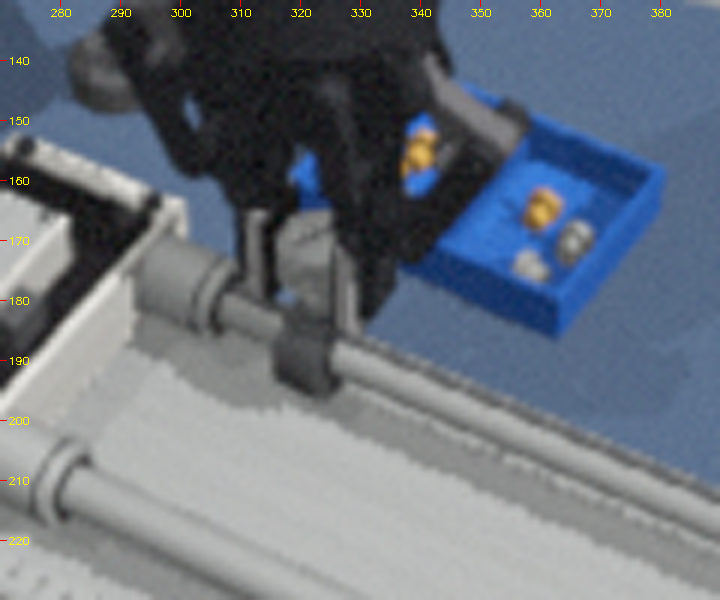

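View pics/t5.png

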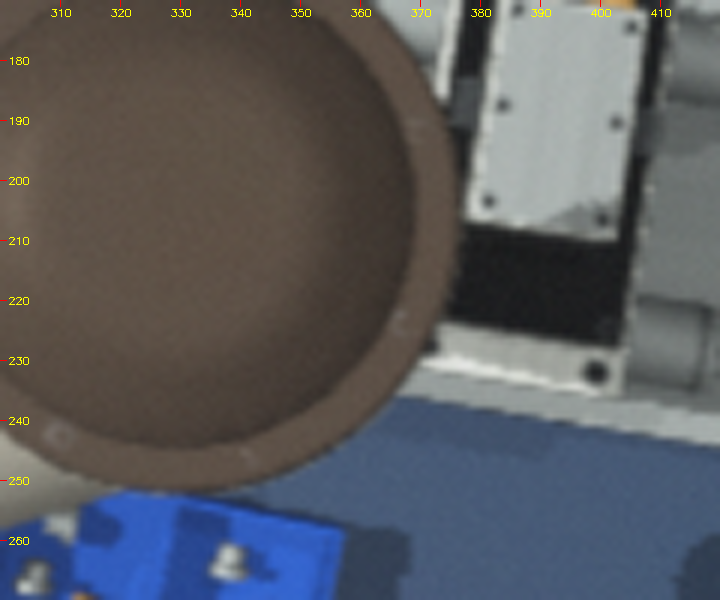

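```bash
python3 - <<'E'
from m import *
w=pickle.load(open('pics/wrist5.pkl','rb'));s5=pickle.load(open('pics/scene5.pkl','rb'))
th=np.linspace(0,2*np.pi,73)
def circ(d,y,r):
    P=proj(d,[toW(-45+r*np.cos(a),y,39+r*np.sin(a)) for a in th]); return P
for y in (27,11,): P=circ(w,y,18);print('collar',y,P[:,0].min().round(1),P[:,0].max().round(1),P[P[:,1].argmin()].round(1))
for y in (-15,-17,-19): P=circ(w,y,14);print('sleeve',y,P[P[:,0].argmin()].round(1),P[P[:,1].argmin()].round(1),P[P[:,1].argmax()].round(1))
print('rod',proj(w,[toW(-37,0,39),toW(-53,0,39)]))
print('sleeve root(block)',proj(w,[toW(-45,-43,53),toW(-45,-45,53),toW(-45,-47,53)]))
for y in (27,11): P=circ(s5,y,18);print('sc collar',y,P[P[:,0].argmin()].round(1),P[P[:,1].argmax()].round(1),proj(s5,toW(-45,y,39)).round(1))
for y in (-15,-17,-19): P=circ(s5,y,14);print('sc sleeve',y,P[P[:,0].argmax()].round(1),P[P[:,1].argmax()].round(1),P[P[:,1].argmin()].round(1))
E
```

```text
[ 5.83079798e+02 -2.72972121e+01 -1.74397125e-01] [ 1.2 -0.2 -0.3 -0.2 -0.2  3.2 -0.7 -2.8]
collar 27 306.2 309.4 [308.9 201.4]
collar 11 331.7 334.6 [333.8 202.2]
sleeve -15 [369.8 231.9] [374.  209.6] [373.9 253.7]
sleeve -17 [372.7 232. ] [377.1 209.7] [377.1 253.8]
sleeve -19 [375.5 232.1] [380.2 209.7] [380.2 253.9]
rod [[350.95147147 219.10280249]
 [349.4930403  242.21590111]]
sleeve root(block) [[424.46918498 242.19148847]
 [427.78918097 242.27214377]
 [431.10538424 242.35223897]]
sc collar 27 [321.8 194.7] [323.3 197.3] [[326.6 188.7]]
sc collar 11 [314.6 191. ] [316.2 194.1] [[319.5 185.6]]
sc sleeve -15 [312.  176.7] [305.8 187.3] [310.4 174. ]
sc sleeve -17 [311.1 176.3] [304.9 186.9] [309.6 173.7]
sc sleeve -19 [310.3 175.9] [304.  186.5] [308.7 173.3]
```

drive_tool([
  [[0, 0.002, 0], 0],
  [[-0.0001, 0.004, 0], 0],
  [[-0.0001, 0.004, 0], 0],
  [[-0.0002, 0.004, 0], 0],
  [[-0.0001, 0.003, 0], 0],
  [[-0.0001, 0.003, 0], 0],
  [[0, 0.002, 0], 0],
  [[0, 0.001, 0], 0],
  [[0, 0.001, 0], 0],
])

```text
clock: 11.55
position: [538.5, -24.5, 86.0]
ee_rot: [0.997, -0.073, 0.001, -0.001]
contact_force: [3.4, 3.9, -0.1]
gripper_width: 23.3
```

```bash
python3 st.py; python3 - <<'E'
from h import *
from bench import arm
for n in('wrist','scene'):
    d=arm.get_image(n);pickle.dump(d,open(f'pics/{n}6.pkl','wb'))
    if n=='wrist': crop(d['image'],290,190,430,290,5,'pics/w6.png')
    if n=='scene': crop(d['image'],270,150,350,210,8,'pics/s6.png')
E
```

```text
[ 5.83079798e+02 -2.72972121e+01 -1.74397125e-01] [ 1.2 -0.2 -0.3 -0.2 -0.2  3.2 -0.7 -2.8]
{'clock': np.float64(11.55), 'position': array([538.455, -24.48 ,  85.999]), 'contact_force': array([ 3.382,  3.93 , -0.091]), 'wrist_torque': array([ 1.027, -1.157,  0.112]), 'gripper_width': np.float64(23.262)}
-8.325521041230447 slide [-44.43713239  -4.96817707] F slide [2.64836269 4.45726463]
```

View pics/w6.png

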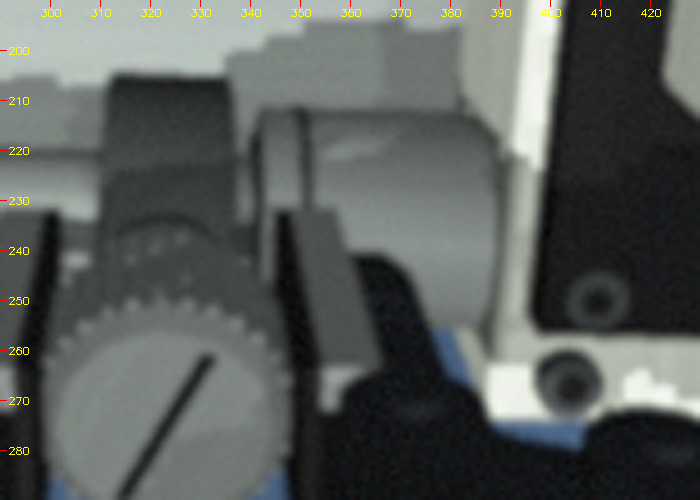

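View pics/s6.png

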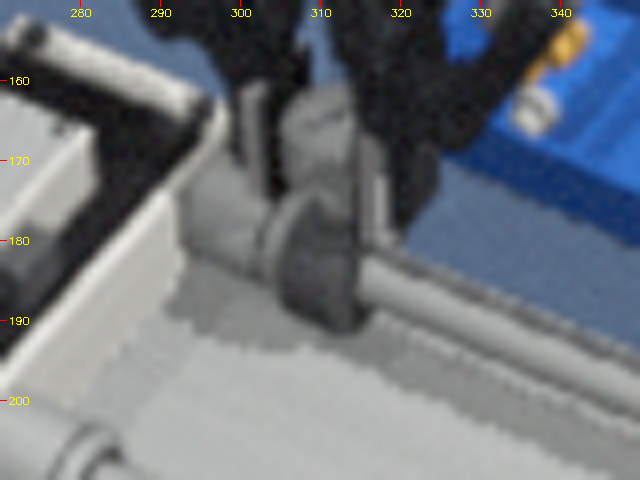

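drive_tool([
  [[0, 0.0005, 0], 0],
  [[0, 0.0005, 0], 0],
  [[0, 0.0005, 0], 0],
  [[0, 0.0005, 0], 0],
])

```text
clock: 12.15
position: [538.1, -26.5, 86.0]
ee_rot: [0.997, -0.073, 0.001, -0.001]
contact_force: [4.4, 3.5, -1.4]
gripper_width: 23.3
```

```bash
python3 st.py; python3 - <<'E'
from h import *
from bench import arm
for n in('wrist',):
    d=arm.get_image(n);pickle.dump(d,open(f'pics/{n}7.pkl','wb'))
    if n=='wrist': crop(d['image'],300,195,370,255,10,'pics/w7.png')
E
```

```text
[ 5.83079798e+02 -2.72972121e+01 -1.74397125e-01] [ 1.2 -0.2 -0.3 -0.2 -0.2  3.2 -0.7 -2.8]
{'clock': np.float64(12.15), 'position': array([538.107, -26.504,  86.023]), 'contact_force': array([ 4.365,  3.468, -1.359]), 'wrist_torque': array([ 0.979, -1.142,  0.095]), 'gripper_width': np.float64(23.27)}
-8.326650008985837 slide [-44.42878995  -7.02206833] F slide [3.69653654 4.17302383]
```

View pics/w7.png

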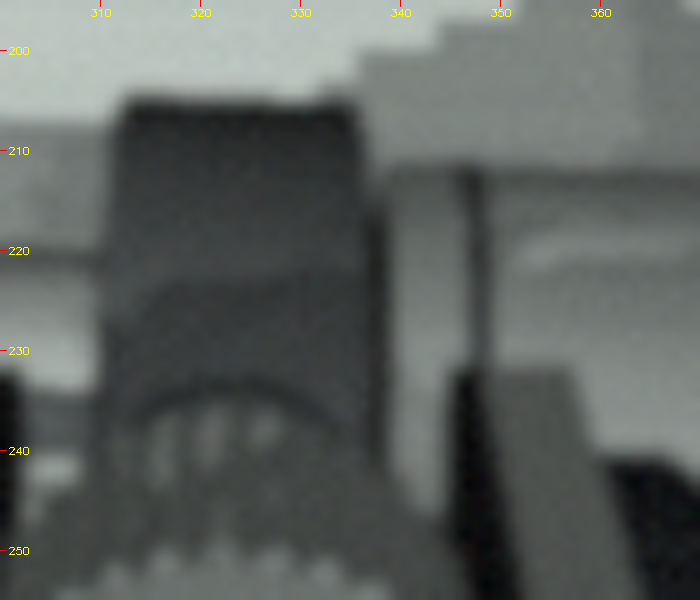

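drive_tool([
  [[0, 0.0004, 0], 0],
  [[0, 0.0004, 0], 0],
])

```text
clock: 12.45
position: [538.0, -27.3, 86.0]
ee_rot: [0.997, -0.073, 0.001, -0.001]
contact_force: [4.0, 3.9, 0.3]
gripper_width: 23.4
```

```bash
python3 st.py; python3 - <<'E'
from h import *
from bench import arm
for n in('wrist',):
    d=arm.get_image(n);pickle.dump(d,open(f'pics/{n}8.pkl','wb'))
    if n=='wrist': crop(d['image'],300,195,370,255,10,'pics/w8.png')
E
```

```text
[ 5.83079798e+02 -2.72972121e+01 -1.74397125e-01] [ 1.2 -0.2 -0.3 -0.2 -0.2  3.2 -0.7 -2.8]
{'clock': np.float64(12.45), 'position': array([537.975, -27.295,  86.005]), 'contact_force': array([3.976, 3.915, 0.349]), 'wrist_torque': array([ 0.96 , -1.098,  0.091]), 'gripper_width': np.float64(23.35)}
-8.32115825225137 slide [-44.42136448  -7.82464883] F slide [3.23635681 4.5453616 ]
```

View pics/w8.png

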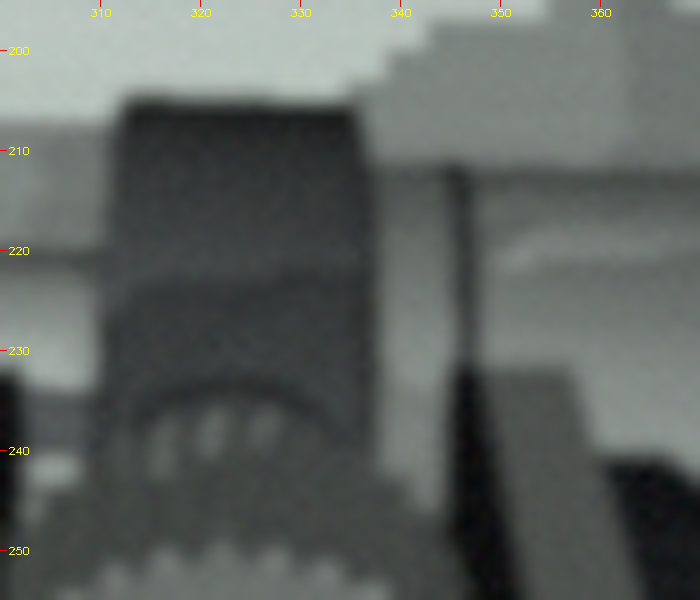

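drive_tool([
  [[0, 0.0003, 0], 0],
  [[0, 0.0003, 0], 0],
])

```text
clock: 12.75
position: [537.9, -27.8, 86.0]
ee_rot: [0.997, -0.073, 0.001, -0.001]
contact_force: [3.7, 4.7, 0.2]
gripper_width: 23.4
```

```bash
cat > g.py <<'E'
from h import *
import sys
from bench import arm
d=arm.get_image('wrist');n=sys.argv[1];pickle.dump(d,open(f'pics/wrist{n}.pkl','wb'))
for f in ['7','8','9','10','11','12','13','14']:
    try:i=pickle.load(open(f'pics/wrist{f}.pkl','rb'))['image']
    except Exception: continue
    r=i[216:228,330:352].mean(axis=(0,2)); print(f,r.round().astype(int))
E
python3 st.py; python3 g.py 9
```

```text
[ 5.83079798e+02 -2.72972121e+01 -1.74397125e-01] [ 1.2 -0.2 -0.3 -0.2 -0.2  3.2 -0.7 -2.8]
{'clock': np.float64(12.75), 'position': array([537.901, -27.819,  86.015]), 'contact_force': array([3.742, 4.654, 0.22 ]), 'wrist_torque': array([ 1.331, -1.039,  0.066]), 'gripper_width': np.float64(23.413)}
-8.325778500099158 slide [-44.40284109  -8.35329193] F slide [2.87727621 5.23289169]
7 [ 58  58  57  57  57  55  48  38  52  83 105 109 109 109 109 105  88  65
  66  89 105 110]
8 [ 58  58  58  58  57  53  53  69  93 106 110 110 109 108  98  78  61  74
  95 108 112 114]
9 [ 58  57  58  57  57  55  65  87 104 110 109 109 109 102  82  61  70  92
 105 110 112 114]
```

drive_tool([
  [[0, 0.0003, 0], 0],
  [[0, 0.0003, 0], 0],
])

```text
clock: 13.05
position: [537.9, -27.9, 86.0]
ee_rot: [0.997, -0.073, 0.001, -0.001]
contact_force: [3.1, 7.0, 0.1]
gripper_width: 23.0
```

```bash
python3 st.py; python3 g.py 10
```

```text
[ 5.83079798e+02 -2.72972121e+01 -1.74397125e-01] [ 1.2 -0.2 -0.3 -0.2 -0.2  3.2 -0.7 -2.8]
{'clock': np.float64(13.05), 'position': array([537.921, -27.887,  86.05 ]), 'contact_force': array([3.134, 6.992, 0.067]), 'wrist_torque': array([ 1.981, -0.954,  0.107]), 'gripper_width': np.float64(22.95)}
-8.328702016786945 slide [-44.37107638  -8.41626887] F slide [1.87291326 7.42942003]
7 [ 58  58  57  57  57  55  48  38  52  83 105 109 109 109 109 105  88  65
  66  89 105 110]
8 [ 58  58  58  58  57  53  53  69  93 106 110 110 109 108  98  78  61  74
  95 108 112 114]
9 [ 58  57  58  57  57  55  65  87 104 110 109 109 109 102  82  61  70  92
 105 110 112 114]
10 [ 57  56  58  58  56  57  69  90 105 110 109 110 107  98  77  60  71  94
 106 110 113 114]
```

drive_tool([
  [[0, -0.0003, 0], 0],
  [[0, 0, 0], 0],
  [[0, 0, 0], 6],
  [[0, 0, 0], 6],
  [[0, 0, 0], 6],
  [[0, 0, 0], 6],
])

```text
clock: 13.85
position: [537.7, -28.2, 86.0]
ee_rot: [0.96, -0.28, 0.001, -0.001]
contact_force: [3.7, 2.7, 0.2]
gripper_width: 22.9
```

```bash
python3 st.py
```

```text
[ 5.83079798e+02 -2.72972121e+01 -1.74397125e-01] [ 1.2 -0.2 -0.3 -0.2 -0.2  3.2 -0.7 -2.8]
{'clock': np.float64(13.85), 'position': array([537.723, -28.176,  86.024]), 'contact_force': array([3.717, 2.667, 0.189]), 'wrist_torque': array([ 0.896, -1.038,  0.122]), 'gripper_width': np.float64(22.917)}
-32.51315013342488 slide [-44.51675807  -8.73521962] F slide [3.1981962  3.27181859]
```

drive_tool([
  [[0, 0, 0], 6],
  [[0, 0, 0], 6],
  [[0, 0, 0], 6],
  [[0, 0, 0], 6],
  [[0, 0, 0], 6],
  [[0, 0, 0], 5],
  [[0, 0, 0], 0],
])

```text
clock: 14.72
position: [537.2, -28.6, 86.1]
ee_rot: [0.833, -0.554, 0.0, -0.001]
contact_force: [2.6, 3.4, 2.2]
gripper_width: 23.2
```

```bash
python3 st.py;  python3 - <<'E'
from h import *
from bench import arm
d=arm.get_image('wrist');crop(d['image'],260,180,400,300,5,'pics/w11.png')
d=arm.get_image('scene');crop(d['image'],270,150,350,210,8,'pics/s11.png')
E
```

```text
[ 5.83079798e+02 -2.72972121e+01 -1.74397125e-01] [ 1.2 -0.2 -0.3 -0.2 -0.2  3.2 -0.7 -2.8]
{'clock': np.float64(14.725), 'position': array([537.18 , -28.614,  86.144]), 'contact_force': array([2.576, 3.392, 2.236]), 'wrist_torque': array([ 0.898, -0.689, -0.08 ]), 'gripper_width': np.float64(23.225)}
-67.27627293959719 slide [-44.97481844  -9.26071651] F slide [1.94846064 3.7878064 ]
```

View pics/w11.png

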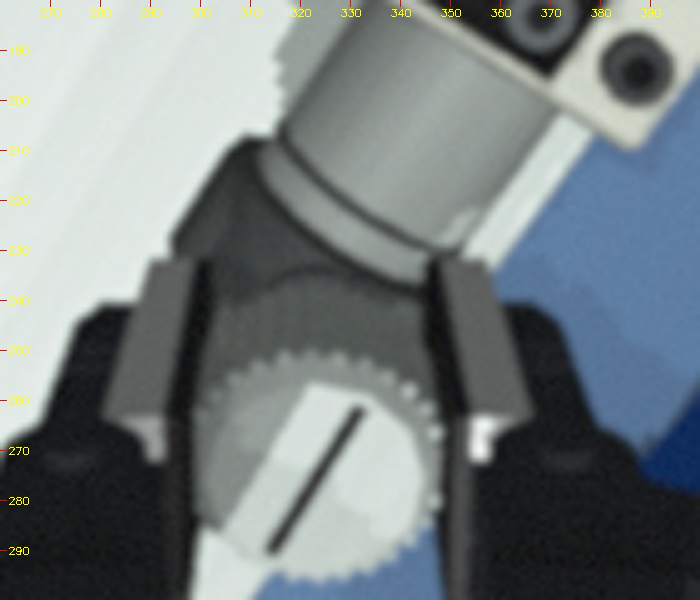

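View pics/s11.png

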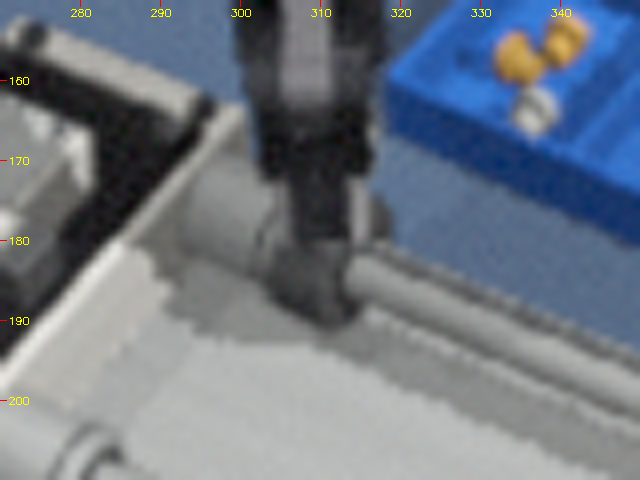

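drive_tool([
  [[0, 0, 0], 3],
  [[0, 0, 0], 2],
  [[0, 0, 0], 2],
  [[0, 0, 0], 0],
])

```text
clock: 15.32
position: [537.1, -28.7, 86.2]
ee_rot: [0.798, -0.602, 0.0, -0.0]
contact_force: [1.5, 5.3, 4.4]
gripper_width: 23.3
```

```bash
python3 st.py
```

```text
[ 5.83079798e+02 -2.72972121e+01 -1.74397125e-01] [ 1.2 -0.2 -0.3 -0.2 -0.2  3.2 -0.7 -2.8]
{'clock': np.float64(15.325), 'position': array([537.089, -28.747,  86.207]), 'contact_force': array([1.465, 5.282, 4.421]), 'wrist_torque': array([ 1.344, -0.465,  0.693]), 'gripper_width': np.float64(23.276)}
-74.08310772698742 slide [-45.0414769   -9.40826429] F slide [0.5265275 5.4565746]
```

drive_tool([
  [[0, 0, 0], 0],
  [[0, 0, 0], 0],
  [[0, 0, 0], 0],
  [[0, 0, 0], 0],
  [[0, 0, 0], 0],
], fingers=-1)

```text
clock: 15.95
position: [536.6, -29.3, 85.7]
ee_rot: [0.797, -0.604, -0.0, 0.0]
contact_force: [0.2, 1.2, 1.1]
gripper_width: 86.1
```

```bash
python3 st.py;  python3 - <<'E'
from h import *
from bench import arm
d=arm.get_image('wrist');crop(d['image'],260,180,400,300,5,'pics/w12.png')
E
```

```text
[ 5.83079798e+02 -2.72972121e+01 -1.74397125e-01] [ 1.2 -0.2 -0.3 -0.2 -0.2  3.2 -0.7 -2.8]
{'clock': np.float64(15.95), 'position': array([536.632, -29.321,  85.705]), 'contact_force': array([0.165, 1.22 , 1.139]), 'wrist_torque': array([0.005, 0.055, 0.035]), 'gripper_width': np.float64(86.086)}
-74.29958639423441 slide [-45.39195108 -10.05209062] F slide [-0.04932636  1.23015765]
```

View pics/w12.png

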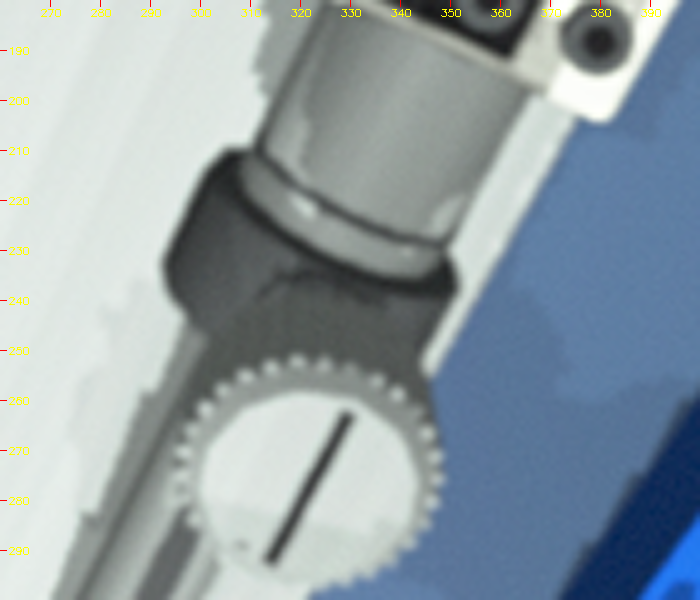

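drive_tool([
  [[0, 0, -0.01], 0],
  [[0, 0, -0.03], 0],
  [[0, 0, -0.04], 0],
  [[0, 0, -0.04], 0],
  [[-0.03, 0, -0.02], 0],
  [[-0.05, 0, 0], 0],
  [[-0.05, 0, 0], 0],
  [[-0.05, 0, 0], 0],
  [[-0.05, 0, 0], 0],
  [[-0.05, 0, 0], 0],
  [[-0.03, 0, 0], 0],
  [[0, 0, 0], 0],
])

```text
clock: 17.5
position: [452.3, 271.0, 226.5]
ee_rot: [0.798, -0.602, 0.0, -0.0]
contact_force: [0.2, -1.6, 0.9]
gripper_width: 85.3
```

```bash
python3 - <<'E'
from h import *
from bench import arm
for n in('scene','top'):
    d=arm.get_image(n);pickle.dump(d,open(f'pics/{n}13.pkl','wb'))
    o=pickle.load(open(f'pics/{n}0.pkl','rb'))
    if n=='scene': crop(d['image'],230,130,350,220,6,'pics/s13.png')
    else:
        crop(d['image'],325,150,485,255,5,'pics/t13.png')
    x0,y0,x1,y1=((245,150,297,215) if n=='scene' else (372,160,410,238))
    a=o['image'][y0:y1,x0:x1].mean(2).astype(np.float32);b=d['image'][y0:y1,x0:x1].mean(2).astype(np.float32)
    print(n,cv2.phaseCorrelate(a,b,cv2.createHanningWindow(a.shape[::-1],cv2.CV_32F)))
E
```

```text
scene ((0.04682048873979383, -0.09471649808875782), 0.9191140554569386)
top ((-0.02221534908622047, 0.041353557710813504), 0.9788951623439789)
```

View pics/s13.png

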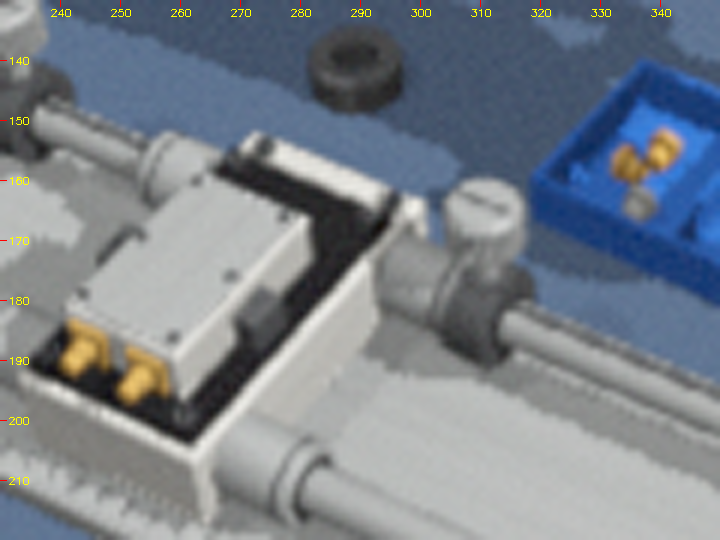

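View pics/t13.png

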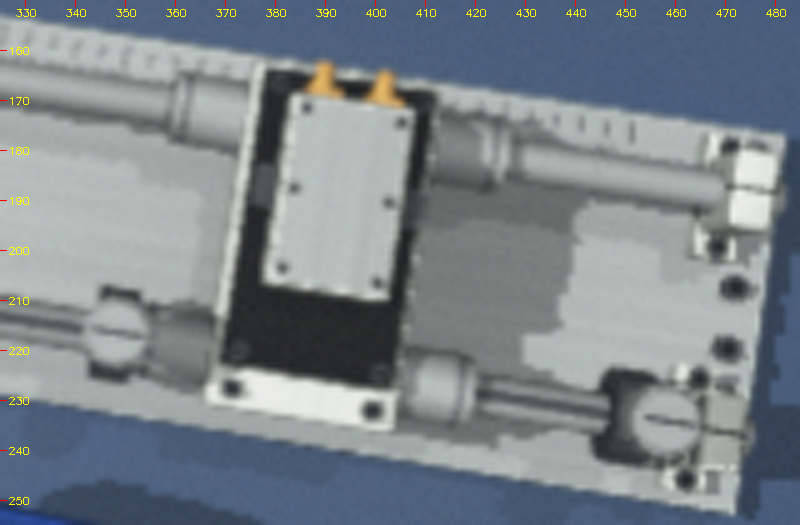

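```bash
python3 -c "
from bench import arm
print(arm.job_done())"
```

```text
the job is handed in; nothing more can be done
None
```

The left collar now stands against the carriage's bearing sleeve with its screw tight again, and I handed the job in at about 17.6 s of the 48 s allowed.

**What I did:** I gripped the knob and turned it about 61° counter-clockwise. I then slid the collar about 156 mm along the rod until it touched the sleeve. At touch the collar stopped advancing and the force rose from about 4.5 N to 7.4 N. I eased the command back 0.3 mm, turned the screw clockwise until it was tight, opened the gripper and drew the arm away.

**Last checks:**
- **Screw:** the torque rose to about 0.69 N m, and the tool ended about 5° past its starting angle. The slot lies along the rod again, as the right-hand screw's does.
- **Collar:** the wrist picture taken after release shows no gap between collar and sleeve.
- **Carriage:** comparing before and after pictures shows a shift of 0.1 px or less, which is under about 0.3 mm.
- **Right-hand collar and bench items:** the final pictures, which I only checked by eye, showed the right-hand collar, tray and spare collar undisturbed. I did not re-check the screwdriver or bottle, but the arm never went near them.
- **Robot:** the arm was clear of everything at the end.

**Disagreements:** the cameras differed by about 2–3 mm on the knob's position and the sleeve end, so I judged the final touch by force and the close-up wrist view rather than by calculated position.

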